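# Power up the open PC test bench

## Task

Bring the open test computer to life on the repair bench by pressing with a fingertip, in this order: push the raised end of the power strip's rocker fully down so that it stays on, then push the raised end of the rocker on top of the standing PC power supply fully down so that it stays on, and only then press the larger of the two round buttons on the front rail of the open computer frame all the way in and let it come back out. Do not press the small round button, and do not pick up or move anything else on the bench.

Things in the scene. Friction and masses are not known exactly. Their poses are not given: they have to be found in the camera images.
- strip: white mains power strip fixed to the table, 300 x 66 x 42 mm; its origin lies on the table directly below its rocker (the bar runs from local x = -38 to +262 mm). Flat sockets follow the rocker along local +x, and a black plug-in charger, 52 mm wide with its top at 76 mm height, stands on it between local x = 150 and 194 mm
- strip_switch (a joint): black rocker, 38 mm long along the strip's x, 26 mm wide, pivot 47 mm above the table, axis along y, shallow V top. 0 rad = off: the -x half is level, the +x half slopes up 0.32 rad, its end 6 mm higher. 0.32 = on (counts above 0.26): the +x half lies level at 47 mm height, 3 mm above the bezel. Starts at 0 to 0.03. No spring, stays where left; about 3 N at its end turns it
- strip_switch_press (a point): point to press on the top of the strip rocker's raised half, 16 mm from the pivot towards local +x of the strip; about 52 mm above the table when off, and about 47 mm when on (it moves with the rocker)
- psu: plain grey steel PC power supply fixed to the table standing on end, 86 mm (local x) x 150 mm (local y) x 140 mm high; origin at the centre of its underside. On its top are a rocker centred at local y = +45 mm, a black mains inlet 3 mm high and round vent holes
- psu_switch (a joint): black rocker on top of the supply, 34 mm long along its x, 22 mm wide, pivot 145 mm above the table, at local x = 0, y = +45 mm, axis along y, V top. 0 rad = off: the -x half is level, the +x half slopes up 0.32 rad. 0.32 = on (counts above 0.26): the +x half lies level at 145 mm height, 3 mm above the bezel. Starts at 0 to 0.03. No spring, stays where left; about 3 N at its end turns it
- psu_switch_press (a point): point to press on the top of the supply rocker's raised half, 14 mm from the pivot towards local +x of the supply; about 149 mm above the table when off and about 145 mm when on (it moves with the rocker)
- frame: aluminium open test frame fixed to the table: a front rail 40 mm (local x) x 190 mm (local y) x 55 mm high; behind it (to local x = 205 mm) a deck with a green board, memory and a cooler, top at 77 mm. Origin on the table below the centre of the rail; two round steel buttons stand on the rail at local y = +45 mm (large, power) and -45 mm (small, reset)
- power_button (a joint): travel of the large round power button, 27 mm across, in m: 0 = out, 0.006 = fully in (straight down); it springs back when let go, needing 1 N to start and 4 N fully in; pressed counts from 0.004
- power_button_top (a point): centre of the top face of the large power button, 65 mm above the table when out; moves with it
- reset_button (a joint): travel of the small round reset button, 14 mm across, in m: 0 = out, 0.006 = fully in; must not be pressed. Same spring as the power button
- reset_button_top (a point): centre of the top face of the small reset button, 65 mm above the table when out, 90 mm from the power button along the rail
- can: loose drinks can, 66 mm across, 115 mm high, standing just behind (local +x of) the power supply; origin at the centre of its underside
- heatsink: loose aluminium finned heat sink, 60 x 60 x 28 mm, on the table behind the power supply beside the can; origin at the centre of its underside
- memory: loose small memory module, 30 x 68 x 5 mm (its local x, y, z), lying flat on top of the power supply about 95 mm from its rocker; origin at the centre of its underside
- driver: loose screwdriver, 160 mm long along its local x, lying on the table along the strip's local -y side, about 63 mm from the strip's centre line; origin at the middle of its length, on its underside
- pot: loose small screw-topped pot, 32 mm across, 35 mm high, standing on the table at the strip's local +y side; origin at the centre of its underside

How it is judged:
By the outcome, as a careful person would: the job done as asked, in the order asked, and still so for the second after the job is handed in, with the robot touching nothing.
It also fails if it takes over 53 s, if anything falls off the work surface, if the arm or the gripper's body presses on something with over 40 N, if the wrist force passes 120 N, or if a joint passes its speed limit or range.

## Robot

A 6-joint arm with a two-finger parallel gripper is mounted at the origin on the work surface. World frame = base frame: x ahead of the robot, y to its left, z up, the work surface at z = 0. Lengths are in mm, angles in degrees, forces in N, time in s.
With the tool pointing down it reaches from about 350 to 850 mm from the base axis. Payload 8.1 kg.
Tool frame: the origin (TCP) lies at the very end of the fingers, on their centre line; the grasp point (between the pads) lies 19 mm behind it; z points along the fingers, y is the direction in which the jaws open and shut (so a half turn about z gives the same grasp; the last joint's range is limited). The gripper opens to 85 mm and grips with 20 to 120 N. Pads are 22 mm wide; open, the fingers measure 114 mm over their backs; the gripper's body (76 mm by 85 mm) begins 54 mm behind the grasp point. The pads swing forward as they close: fully open they stand 13 mm farther back than shut.
Start: joints at [65.523, 7.471, 85.268, -0, 87.261, -4.893], TCP at [201.089, 565.304, 231.292] pointing down, gripper open.
Joint ranges: [-169.43, 169.43], [-51.17, 129.36], [1.28, 143.12], [-76.62, 256.62], [0, 156.53], [-152.29, 152.29]. Speed limits (degrees/s): [136.94, 136.94, 159.86, 180, 180, 180].

## Interface

Orientations are given as [roll, pitch, yaw] about the fixed x, y, z axes, in that order (R = Rz(yaw) Ry(pitch) Rx(roll)).
In Python, from bench import r, eyes gives the robot as it stands. The module is installed in compiled form; this text tells all that it offers.
- The arm moves only by the tool play_rows, never from a script. Its argument "deltas" is a list of rows, each a list of 3 entries, a list of its own where there are three numbers: the shift along the tool's x, y, z in m, then the turn, a rotation vector about the tool's x, y, z in rad, then the closure, from 0 (fully open) to 1 (shut). A call has 1 to 8 rows; each row shifts and turns the pose as measured when the row begins, along the tool's axes as they then stand; what a row does not reach is not made up. A row lasts 1/8 s, in which the tool goes at most 62.5 mm and 10.7 degrees, less where a joint would pass 70% of its speed; a pose out of reach is approached as far as the arm can. A call with a gripper value outside its range is refused whole. The fingers move at their own pace and stop on an object; "force" is the grip in N (left out, the last holds). Time passes only in rows, so rows that do not move let the fingers close. It gives the time, the measured TCP pose, the force and the opening at its end, in the units of the state.
- r.sense(): the state, without advancing time (a new reading comes with each control period).
- eyes.snapshot(name): name is "scene" or "top"; returns the picture (400x640x3 uint8, red, green, blue); there is no depth.
- eyes.get_calibration(name): a dict with "mtx" (3x3 intrinsics, pixels), "R" (3x3) and "t" (3): a world point X has camera coordinates R X + t. Camera axes: x right, y down, z forward; pixel columns grow to the right and rows downward; lengths in mm; the calibration is good to about 2 mm. A picture is of the moment at which its call begins. get_calibration takes no time and is no camera call.
- r.hand_in(): hands the job in, once; it reports no verdict.
The state is a dict: "time": time; "joint_pos": joint angles; "qd": joint speeds; "joint_efforts": joint torques, N m; "tool_pos": TCP position; "tcp_rot": TCP orientation; "ft_force": force on the tool from outside, world axes, zero at the start; "wrist_torque": the same for the moment, N m; "finger_gap": finger opening in mm.
Only numpy, scipy, OpenCV 4.12 (cv2) and the standard library are available. Lean on these libraries where they do the work, as an engineer would, in place of code of your own. Each camera call takes 0.05 s, during which the arm holds its last target. There are 200 camera calls.

## Working session

There is one attempt and no reset: what is moved stays moved. The work goes in short steps, Python scripts to look and compute and a tool call to move; the robot and the scene stay as the last step left them, time stands still between calls to the robot, and variables do not carry over. Pictures are saved under pics/ and viewed, about 8 in all and at most 12, crops included, and the job is handed in when it is done.

Besides the shell and the picture viewer there is one more tool, called after "Request:" as a command line: name --argument value ..., lists and objects as JSON in quotes. play_rows: Moves the arm, as the interface text tells. Its arguments: {"type":"object","properties":{"deltas":{"type":"array"},"force":{"type":"number"}},"required":["deltas"]}

```bash
mkdir -p pics
python3 - <<'E'
from bench import r, eyes
import cv2
for n in("scene","top"):
    im=eyes.snapshot(n); cv2.imwrite(f"pics/{n}0.png",im[:,:,::-1])
    c=eyes.get_calibration(n); print(n,c)
print(r.sense())
E
```

```text
scene {'mtx': array([[399.36955418,   0.        , 318.57589278],
       [  0.        , 399.36955418, 195.38202233],
       [  0.        ,   0.        ,   1.        ]]), 'R': array([[-0.36146464,  0.93234754,  0.00844858],
       [ 0.6371427 ,  0.25361106, -0.72782595],
       [-0.68072939, -0.25770039, -0.68570986]]), 't': array([ 198.56967264, -279.42183614, 1573.04488244])}
top {'mtx': array([[364.25704937,   0.        , 320.30090156],
       [  0.        , 364.25704937, 198.57624171],
       [  0.        ,   0.        ,   1.        ]]), 'R': array([[-5.37815519e-03, -9.99390139e-01,  3.45025522e-02],
       [-9.84189058e-01, -8.18443730e-04, -1.77119247e-01],
       [ 1.77039468e-01, -3.49096092e-02, -9.83584438e-01]]), 't': array([-11.57379812, 560.90951182, 996.97700009])}
{'time': 0.1, 'joint_pos': array([ 6.55243826e+01,  7.51033679e+00,  8.53235402e+01,  2.20166361e-03,
        8.72632914e+01, -4.89252009e+00]), 'qd': array([-0.0491575 , -0.10877118, -0.09656222,  0.03777208,  0.07517003,
       -0.04229479]), 'joint_efforts': array([ 1.18921962e-03, -5.70946383e+01, -5.01946414e+01, -1.62485376e-04,
        7.95342727e-03, -4.70362693e-05]), 'tool_pos': array([200.85410617, 564.84556974, 230.34918371]), 'tcp_rot': array([-1.79903373e+02, -1.04781433e-02,  1.60416787e+02]), 'ft_force': array([-0.16346179, -0.12457148, -0.31289163]), 'wrist_torque': array([ 0.01960902, -0.04444218, -0.00335056]), 'finger_gap': 85.2390023962834}
```

View pics/scene0.png

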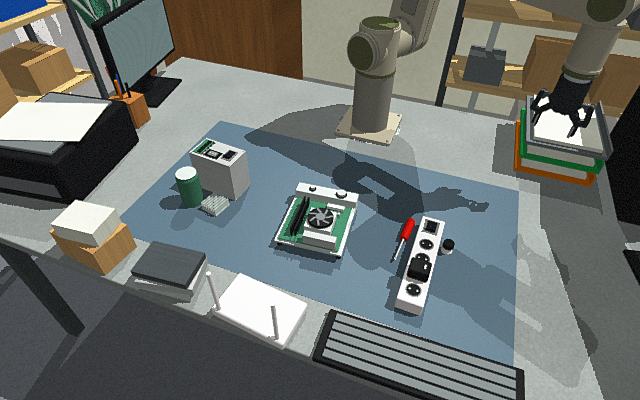

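View pics/top0.png

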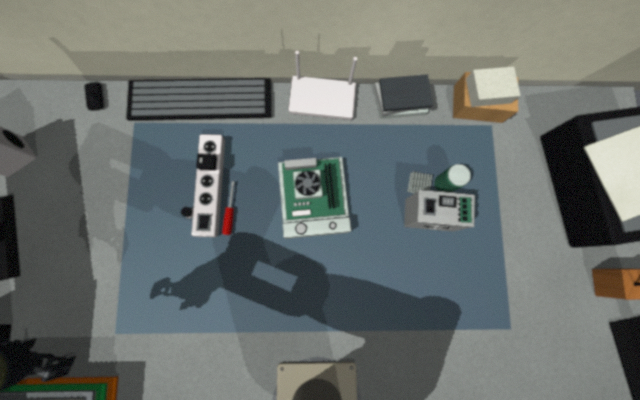

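The top view shows the strip rocker at about (204,222), the large button at (301,228), the small one at (333,226) and the PSU top at about (440,207). Its two black parts are at (430,206) and (447,201), and the green memory is at (465,208). I'll enlarge these areas.

Run:
```python
import cv2, numpy as np
t=cv2.imread("pics/top0.png"); s=cv2.imread("pics/scene0.png")
def c(im,x,y,w,h,W,H): return cv2.resize(im[y:y+h,x:x+w],(W,H),interpolation=cv2.INTER_CUBIC)
a=np.hstack([c(t,180,190,50,50,400,300*4//3-100), c(t,400,180,80,60,400,300)])
b=np.hstack([c(t,275,205,80,60,400,300), c(s,180,130,80,60,400,300)])
a=np.hstack([c(t,180,185,80,60,400,300), c(t,400,180,80,60,400,300)])
cv2.imwrite("pics/crop.png",np.vstack([a,b]))
```

```text
(no output)
```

View pics/crop.png

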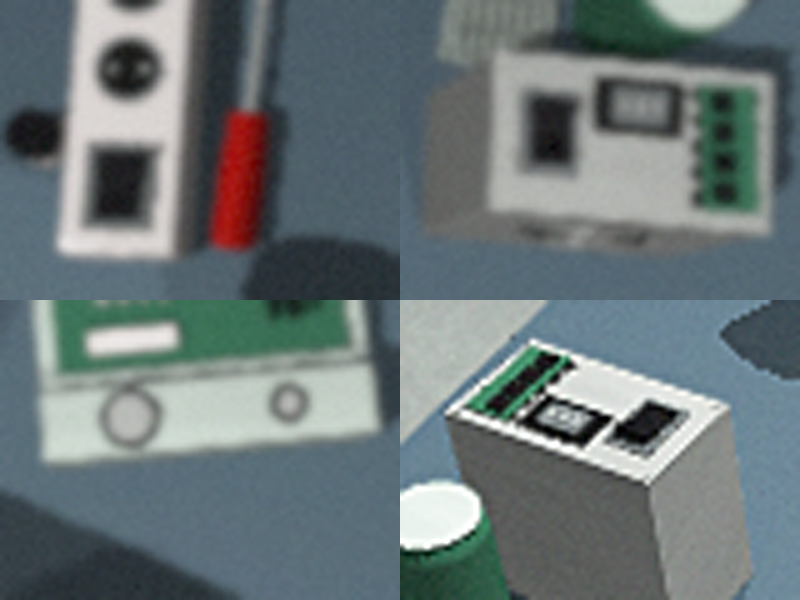

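```bash
cat > h.py <<'E'
import numpy as np
from bench import r, eyes
def ray(n,uv,z):
    c=eyes.get_calibration(n); d=c["R"].T@np.linalg.inv(c["mtx"])@[*uv,1]; o=-c["R"].T@c["t"]
    return (o+d*(z-o[2])/d[2])[:2]
def move(p,yaw):
    """tool-frame shift (mm) and z-turn (deg) from the measured pose to p, yaw"""
    s=r.sense(); from scipy.spatial.transform import Rotation as Ro
    A=Ro.from_euler('xyz',s["tcp_rot"],degrees=True); B=Ro.from_euler('xyz',[180,0,yaw],degrees=True)
    print("t",s["time"],"tcp",s["tool_pos"].round(1),s["tcp_rot"].round(2),"F",s["ft_force"].round(1),"shift mm",A.inv().apply(np.array(p)-s["tool_pos"]).round(1),"rotvec rad",(A.inv()*B).as_rotvec().round(3))
E
python3 - <<'E'
from h import *
import cv2
t=cv2.imread("pics/top0.png")
def crop(u,v,x0,y0): return ((u+.5)/5-.5+x0,(v+.5)/5-.5+y0)
def show(k,p): print(k,np.round(p,1))
g=cv2.cvtColor(t,cv2.COLOR_BGR2GRAY)
# strip: white top, min area rect
m=np.zeros_like(g); m[125:245,185:232]=(g[125:245,185:232]>170)*255
cs=max(cv2.findContours(cv2.morphologyEx(m,cv2.MORPH_CLOSE,np.ones((15,15))),0,2)[0],key=cv2.contourArea)
P=np.array([ray("top",p,42) for p in cv2.boxPoints(cv2.minAreaRect(cs))]);show("strip corners",P);show("sides",np.linalg.norm(np.diff(P,axis=0),axis=1))
d=P[1]-P[0];print("angles",[np.degrees(np.arctan2(*(P[(i+1)%4]-P[i])[::-1])).round(1) for i in range(4)])
# dark blobs centroids
def blob(x,y,w,h,th,z):
    mm=(g[y:y+h,x:x+w]<th).astype(np.uint8); n,l,st,ce=cv2.connectedComponentsWithStats(mm)
    for i in range(1,n):
        if st[i,4]>15: uv=ce[i]+[x,y]; print("blob",uv.round(1),st[i],ray("top",uv,z).round(1))
blob(194,210,20,24,120,46); blob(421,194,18,26,120,144)
Q=[ray("top",crop(u-400,v,400,180),140) for u,v in((490,52),(778,72),(770,233),(490,208))]
show("psu corners",Q);show("sides",np.linalg.norm(np.diff(Q,axis=0),axis=1))
b=[ray("top",crop(u,v-300,275,205),65) for u,v in((130,416),(289,403))];show("buttons",b);show("dist",np.linalg.norm(b[0]-b[1]));
d=b[0]-b[1];print("frame yaw",np.degrees(np.arctan2(d[1],d[0]))-90)
# scene check
print("psu rocker scene",ray("scene",(180+(650+.5)/5-.5,130+(427-300)/5-.5),145))
E
```

```text
strip corners [[458.3 350. ]
 [651.3 346.2]
 [646.6 283.2]
 [453.4 289.1]]
sides [193.1  63.2 193.2]
angles [np.float64(-1.1), np.float64(-94.4), np.float64(178.3), np.float64(85.4)]
blob [203.6 221.5] [  3   4  14  16 202] [495.5 316.9]
blob [429.6 205.7] [  3   4  12  16 162] [ 525.1 -297.2]
psu corners [[ 568.1 -268.9]
 [ 557.5 -423.7]
 [ 471.3 -412.3]
 [ 484.7 -264.4]]
sides [155.2  86.9 148.5]
buttons [[475.4  43.1]
 [482.5 -45.8]]
dist 89.2
frame yaw 4.576160629737103
psu rocker scene [443.15702067 -71.17631173]
```

Run:
```python
from h import *
a=ray("top",(203.6,221.5),46);b=ray("top",(209.5,147),42);print("strip yaw",np.degrees(np.arctan2(*(b-a)[::-1])),a,b)
print("psu rocker scene",ray("scene",(230,155),145),"strip rocker scene",ray("scene",(431,226),47), "button scene",ray("scene",(341.5,194.5),65))
move([511,316,120],177)
```

```text
strip yaw -1.260314672212183 [495.617977   317.02343476] [716.26757037 312.169102  ]
psu rocker scene [ 531.50707577 -290.5190342 ] strip rocker scene [500.16620192 318.16948315] button scene [489.2309955   48.92625597]
t 0.1 tcp [200.9 564.8 230.3] [-1.7990e+02 -1.0000e-02  1.6042e+02] F [-0.2 -0.1 -0.3] shift mm [-375.6 -130.3  110.5] rotvec rad [-0.002 -0.    -0.289]
```

Request:
play_rows --deltas '[[[0, 0, 0], [0, 0, -0.15], 1], [[0, 0, 0], [0, 0, -0.15], 1], [[-0.045, -0.034, 0.005], [0, 0, 0], 1], [[-0.045, -0.034, 0.005], [0, 0, 0], 1], [[-0.045, -0.034, 0.005], [0, 0, 0], 1], [[-0.045, -0.034, 0.005], [0, 0, 0], 1], [[-0.045, -0.034, 0.01], [0, 0, 0], 1], [[-0.045, -0.034, 0.01], [0, 0, 0], 1]]' --force 40

```text
time: 1.1
tool_pos: [467.5, 348.1, 186.1]
tcp_rot: [-179.7, -0.2, 178.7]
ft_force: [0.5, 0.2, 0.1]
finger_gap: -0.1
```

Run:
```python
from h import *
move([511,316,80],178); print(r.sense()["finger_gap"])
```

```text
t 1.1 tcp [467.5 348.1 186.1] [-179.75   -0.2   178.68] F [0.5 0.2 0.1] shift mm [-44.6 -30.6 106.1] rotvec rad [-0.004 -0.003  0.012]
-0.09157861161926048
```

Request:
play_rows --deltas '[[[-0.025, -0.017, 0.02], [-0.004, -0.003, 0.012], 1], [[-0.02, -0.014, 0.03], [0, 0, 0], 1], [[0, 0, 0.03], [0, 0, 0], 1], [[0, 0, 0.026], [0, 0, 0], 1], [[0, 0, 0], [0, 0, 0], 1], [[0, 0, 0], [0, 0, 0], 1]]'

```text
time: 1.85
tool_pos: [515.0, 309.1, 74.9]
tcp_rot: [-179.8, -0.2, 177.5]
ft_force: [-0.4, 0.2, -0.5]
finger_gap: -0.1
```

Run:
```python
from h import *
import cv2
move([511,316,60],178)
t=eyes.snapshot("top")[:,:,::-1]; s=eyes.snapshot("scene")[:,:,::-1]
f=lambda im,x,y:cv2.resize(im[y:y+75,x:x+50],(400,600),interpolation=cv2.INTER_CUBIC)
cv2.imwrite("pics/c2.png",np.hstack([f(t,180,175),f(s,405,185)]))
```

```text
t 1.85 tcp [515.  309.1  74.9] [-179.83   -0.2   177.54] F [-0.4  0.2 -0.5] shift mm [ 4.3  6.8 14.9] rotvec rad [-0.003 -0.004 -0.008]
```

View pics/c2.png

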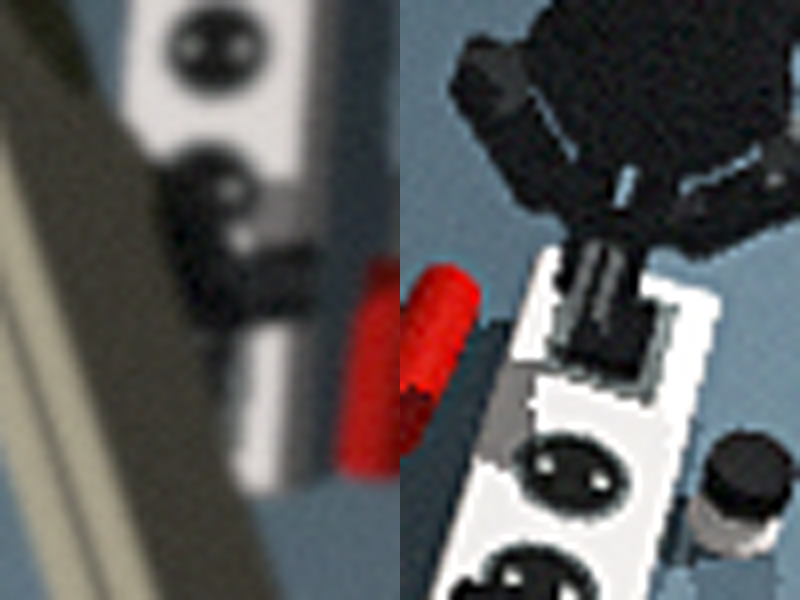

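Left (top view): the arm hides the rocker. Right (scene view): the shut fingertip ends near (605,330) in the crop, over the rocker, whose bezel centre is about (612,335). Next I'll compare that with the projected tip position.

Run:
```python
from h import *
c=eyes.get_calibration("scene")
def pr(X):
    p=c["mtx"]@(c["R"]@np.array(X)+c["t"]);p=p[:2]/p[2]; return ((p-[405,185]+.5)*8-.5+[400,0]).round(0)
print("tcp",pr([515,309.1,75]))
for n,x in(("pivot",495),("press",511),("rockend",514),("bez-",472),("bez+",518)): print(n,pr([x,316.5,46]))
for u,v in((565,275),(680,300),(650,395),(545,360)): print(ray("scene",((u-400+.5)/8-.5+405,(v+.5)/8-.5+185),44).round(1))
```

```text
tcp [594. 299.]
pivot [609. 322.]
press [601. 354.]
rockend [599. 360.]
bez- [620. 278.]
bez+ [597. 368.]
[475.9 298.1]
[473.  338.4]
[522.  335.7]
[519.2 299. ]
```

Request:
play_rows --deltas '[[[0.002, 0.008, 0.005], [0, 0, 0], 1], [[0, 0, 0.006], [0, 0, 0], 1], [[0, 0, 0.004], [0, 0, 0], 1], [[0, 0, 0], [0, 0, 0], 1]]'

```text
time: 2.45
tool_pos: [514.4, 319.1, 61.6]
tcp_rot: [-180.0, 0.0, 177.6]
ft_force: [-0.6, 1.4, -0.2]
finger_gap: -0.1
```

Request:
play_rows --deltas '[[[0.001, -0.001, 0.005], [0, 0, 0], 1], [[0, 0, 0.004], [0, 0, 0], 1], [[0, 0, 0.003], [0, 0, 0], 1], [[0, 0, 0.003], [0, 0, 0], 1]]'

```text
time: 2.95
tool_pos: [514.4, 318.1, 46.9]
tcp_rot: [-180.0, 0.1, 177.6]
ft_force: [-0.9, -1.5, 10.9]
finger_gap: -0.1
```

Request:
play_rows --deltas '[[[0, 0, 0.001], [0, 0, 0], 1], [[0, 0, 0.001], [0, 0, 0], 1]]'

```text
time: 3.2
tool_pos: [514.5, 318.1, 46.9]
tcp_rot: [-180.0, 0.1, 177.6]
ft_force: [-5.0, -2.5, 11.9]
finger_gap: 0.1
```

Request:
play_rows --deltas '[[[0, 0, -0.01], [0, 0, 0], 1], [[0, 0, -0.04], [0, 0, 0], 1], [[0, 0, -0.055], [0, 0, 0], 1], [[0, 0, -0.055], [0, 0, 0], 1], [[0, -0.055, -0.01], [0, 0, 0], 1], [[0, -0.06, 0], [0, 0, 0], 1], [[0, -0.06, 0], [0, 0, 0], 1], [[0, -0.06, 0], [0, 0, 0], 1]]'

```text
time: 4.2
tool_pos: [503.7, 81.2, 223.9]
tcp_rot: [180.0, 0.2, 178.0]
ft_force: [1.6, -0.5, 0.8]
finger_gap: 0.1
```

Request:
play_rows --deltas '[[[0, -0.06, 0], [0, 0, 0.012], 1], [[0, -0.06, 0], [0, 0, 0.012], 1], [[0, -0.06, 0], [0, 0, 0], 1], [[0, -0.05, 0], [0, 0, 0], 1], [[0, 0, 0], [0, 0, 0], 1]]'

```text
time: 4.82
tool_pos: [490.3, -159.3, 225.6]
tcp_rot: [-180.0, 0.4, 176.3]
ft_force: [-0.0, -0.1, -0.2]
finger_gap: -0.1
```

Run:
```python
from h import *
import cv2
t=eyes.snapshot("top")[:,:,::-1]
s=eyes.snapshot("scene")[:,:,::-1]
f=lambda im,x,y:cv2.resize(im[y:y+60,x:x+50],(400,480),interpolation=cv2.INTER_CUBIC)
cv2.imwrite("pics/c3.png",np.hstack([f(s,405,190),f(t,180,180)]))
move([540.5,-298,165],176)
```

```text
t 4.925 tcp [ 490.8 -156.3  225.5] [179.95   0.43 176.51] F [-0.3 -0.3  0.7] shift mm [ -57.8 -138.5   60.8] rotvec rad [0.001 0.008 0.009]
```

View pics/c3.png

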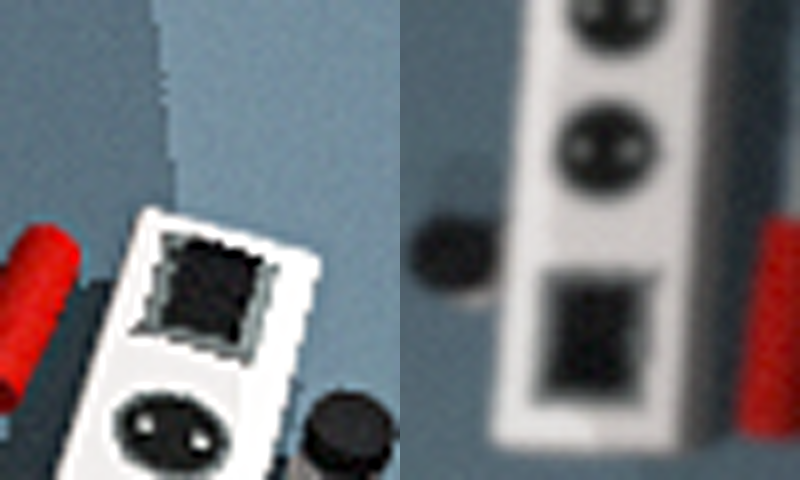

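The strip rocker has flipped. Its black body now overlaps the bezel's near end (scene crop, about (205,240)) and leaves a bezel gap at the +x end, so the tip's stop at 46.9 mm agrees with "on". The pot and driver have not moved. Next is the supply.

Request:
play_rows --deltas '[[[-0.02, -0.046, 0], [0, 0, 0.009], 1], [[-0.02, -0.046, 0.01], [0, 0, 0], 1], [[-0.018, -0.046, 0.02], [0, 0, 0], 1], [[0, 0, 0.02], [0, 0, 0], 1], [[0, 0, 0], [0, 0, 0], 1], [[0, 0, 0], [0, 0, 0], 1]]'

```text
time: 5.68
tool_pos: [545.5, -290.5, 175.5]
tcp_rot: [179.8, 0.6, 176.7]
ft_force: [-0.2, 0.8, 0.6]
finger_gap: 0.1
```

Run:
```python
from h import *
import cv2
move([541,-298,165],176)
t=eyes.snapshot("top")[:,:,::-1]; s=eyes.snapshot("scene")[:,:,::-1]
f=lambda im,x,y:cv2.resize(im[y:y+75,x:x+50],(400,600),interpolation=cv2.INTER_CUBIC)
cv2.imwrite("pics/c4.png",np.hstack([f(t,405,165),f(s,205,120)]))
c=eyes.get_calibration("scene")
def pr(X):
    p=c["mtx"]@(c["R"]@np.array(X)+c["t"]);p=p[:2]/p[2]; return ((p-[205,120]+.5)*8-.5+[400,0]).round(0)
print("tcp",pr(r.sense()["tool_pos"]),"pivot",pr([525,-297,145]),"press",pr([541,-298,147]))
```

```text
t 5.675 tcp [ 545.5 -290.5  175.5] [179.77   0.55 176.72] F [-0.2  0.8  0.6] shift mm [ 4.2 -7.8 10.4] rotvec rad [0.004 0.01  0.013]
tcp [571. 238.] pivot [597. 270.] press [572. 289.]
```

View pics/c4.png

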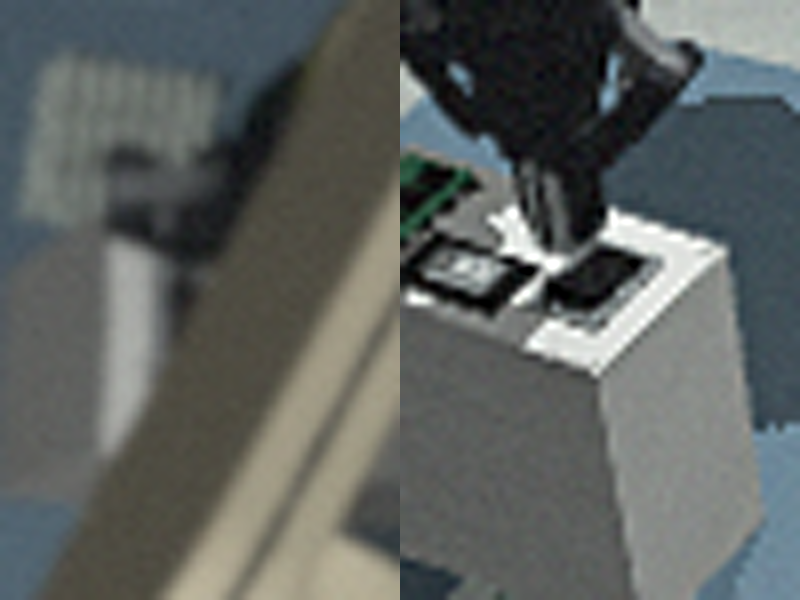

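Right (scene view): the tip bottom is near (555,247), beside and above the rocker at about (603,277). The pivot I predicted from the top view is about 1 px off. Scene and top estimates differ by about 7 mm, so I'll triangulate.

Run:
```python
from h import *
import cv2
s=cv2.imread("pics/scene0.png");t=cv2.imread("pics/top0.png")
def cam(n):
    c=eyes.get_calibration(n);return c["mtx"]@np.hstack([c["R"],c["t"][:,None]])
def tri(a,b):
    X=cv2.triangulatePoints(cam("top"),cam("scene"),np.array(a,float),np.array(b,float));return (X[:3]/X[3]).ravel().round(1)
def blob(im,x,y,w,h,f):
    n,l,st,ce=cv2.connectedComponentsWithStats(f(im[y:y+h,x:x+w].astype(int)).astype(np.uint8))
    i=1+np.argmax(st[1:,4]);print(st[i]);return ce[i]+[x,y]
dark=lambda p:p.max(2)<150
a=blob(t,421,194,18,26,dark)
f=lambda u,v:(180+(u-400+.5)/5-.5,130+(v-300+.5)/5-.5)
q=[f(*p) for p in((530,341),(730,408),(648,486),(446,414))]
Q=np.array([ray("scene",p,140) for p in q]);print("psu corners scene",Q.round(1),"sides",np.linalg.norm(Q-np.roll(Q,1,0),axis=1).round(1),"c",Q.mean(0))
b=blob(s,220,148,20,14,lambda p:p.max(2)<110)
print("psu",a,b,tri(a,b),ray("scene",b,145),ray("top",a,145))
a=(301,228.1)
for n,im,x,y,w,h in(("top",t,285,216,60,22),("scene",s,300,180,50,22)):
    z=cv2.resize(im[y:y+h,x:x+w],None,fx=8,fy=8,interpolation=cv2.INTER_CUBIC)[:, :400]
    cv2.imwrite(f"pics/b_{n}.png",z)
A,B=cv2.imread("pics/b_top.png"),cv2.imread("pics/b_scene.png");cv2.imwrite("pics/b.png",np.vstack([A,B]))
```

```text
[  2   2  16  20 235]
psu corners scene [[ 477.3 -410.9]
 [ 492.2 -260.4]
 [ 575.6 -268.2]
 [ 560.9 -415.9]] sides [ 83.7 151.2  83.7 148.4] c [ 526.50239304 -338.82653145]
[ 2  2 14 10 71]
psu [430.04255319 205.60851064] [228.43661972 154.46478873] [ 526.  -299.8  140.5] [ 530.96102933 -296.15473949] [ 525.2861578  -298.12759414]
```

View pics/b.png

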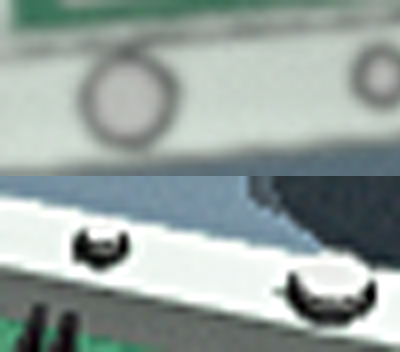

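Top crop: the large button's centre is at (128,100), or px (300.6,228.1). Scene crop: its face centre is at about (331,275), or px (341.4,191.9). I take the PSU pivot as about (527.5,-296.5), midway between the two views.

Request:
play_rows --deltas '[[[0.001, -0.008, 0.008], [0, 0.008, 0.02], 1], [[0, 0, 0.008], [0, 0, 0], 1], [[0, 0, 0.003], [0, 0, 0], 1], [[0, 0, 0], [0, 0, 0], 1]]'

```text
time: 6.28
tool_pos: [544.6, -298.7, 157.2]
tcp_rot: [179.9, 0.2, 175.5]
ft_force: [-0.0, 0.5, 0.0]
finger_gap: 0.0
```

Run:
```python
from h import *
print("button",ray("scene",(341.4,191.9),65),ray("top",(300.6,228.1),65))
move([544.4,-298,155],175)
```

```text
button [478.59799534  44.99207756] [474.55187953  43.06937123]
t 6.275 tcp [ 544.6 -298.7  157.2] [179.86   0.21 175.54] F [-0.   0.5  0. ] shift mm [0.3 0.6 2.2] rotvec rad [0.003 0.004 0.009]
```

Request:
play_rows --deltas '[[[0, 0, 0.004], [0, 0, 0], 1], [[0, 0, 0.003], [0, 0, 0], 1], [[0, 0, 0.003], [0, 0, 0], 1], [[0, 0, 0.002], [0, 0, 0], 1], [[0, 0, 0.002], [0, 0, 0], 1], [[0, 0, 0.001], [0, 0, 0], 1]]'

```text
time: 7.02
tool_pos: [545.8, -298.9, 144.9]
tcp_rot: [179.9, 0.4, 175.6]
ft_force: [-5.3, 2.1, 10.4]
finger_gap: -0.1
```

Request:
play_rows --deltas '[[[0, 0, 0.001], [0, 0, 0], 1], [[0, 0, 0.001], [0, 0, 0], 1]]'

```text
time: 7.28
tool_pos: [545.7, -299.0, 145.0]
tcp_rot: [180.0, 0.4, 175.6]
ft_force: [-2.5, 2.3, 8.9]
finger_gap: 0.1
```

Request:
play_rows --deltas '[[[0, 0, -0.01], [0, 0, 0], 1], [[0, 0, -0.03], [0, 0, 0], 1], [[0, 0, -0.04], [0, 0, 0], 1], [[0.01, 0.05, -0.01], [0, 0, -0.02], 1], [[0.01, 0.055, 0], [0, 0, -0.02], 1], [[0.01, 0.055, 0], [0, 0, -0.02], 1], [[0.01, 0.055, 0], [0, 0, -0.02], 1], [[0.01, 0.055, 0], [0, 0, 0], 1]]'

```text
time: 8.28
tool_pos: [503.9, -24.2, 238.8]
tcp_rot: [-180.0, 0.5, 179.9]
ft_force: [1.7, 1.7, -0.4]
finger_gap: -0.3
```

Run:
```python
from h import *
import cv2
t=eyes.snapshot("top")[:,:,::-1]
s=eyes.snapshot("scene")[:,:,::-1]
f=lambda im,x,y:cv2.resize(im[y:y+60,x:x+60],(400,400),interpolation=cv2.INTER_CUBIC)
cv2.imwrite("pics/c5.png",np.hstack([f(s,190,130),f(t,405,175)]))
move([476.5,44,90],184.5)
```

```text
t 8.375 tcp [503.5 -21.1 238.9] [ 179.91    0.44 -179.84] F [ 0.5 -0.6  0.1] shift mm [ 28.   64.9 148.8] rotvec rad [ 0.001  0.008 -0.076]
```

View pics/c5.png

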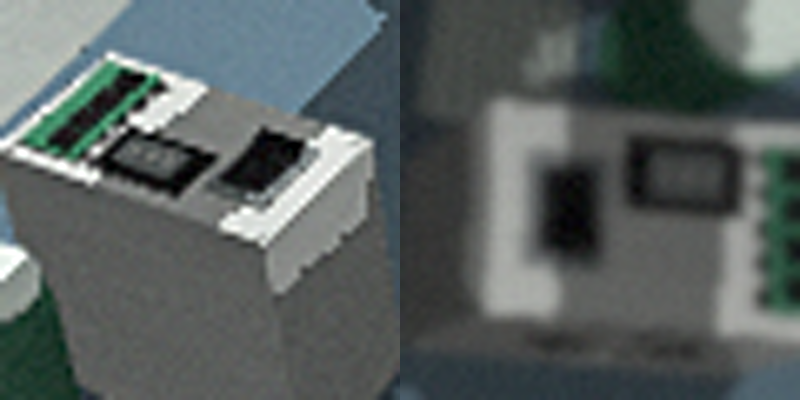

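The supply rocker has flipped: its -x end stands up at about (275,135) in the left crop, with the bezel showing at the +x end. The memory has not moved. On to the power button.

Request:
play_rows --deltas '[[[0.014, 0.033, 0.02], [0, 0.008, -0.04], 1], [[0.014, 0.032, 0.04], [0, 0, -0.036], 1], [[0, 0, 0.045], [0, 0, 0], 1], [[0, 0, 0.03], [0, 0, 0], 1], [[0, 0, 0], [0, 0, 0], 1], [[0, 0, 0], [0, 0, 0], 1]]'

```text
time: 9.12
tool_pos: [476.0, 43.7, 104.2]
tcp_rot: [-179.9, 0.3, -175.3]
ft_force: [-0.5, -0.0, 0.9]
finger_gap: -0.3
```

Run:
```python
from h import *
move([476.5,44,72],184.5)
```

```text
t 9.125 tcp [476.   43.7 104.2] [-179.92    0.33 -175.26] F [-0.5 -0.   0.9] shift mm [-0.4  0.3 32.2] rotvec rad [-0.001  0.006  0.004]
```

Request:
play_rows --deltas '[[[0, 0, 0.015], [0, 0, 0], 1], [[0, 0, 0.012], [0, 0, 0], 1], [[0, 0, 0.006], [0, 0, 0], 1], [[0, 0, 0.002], [0, 0, 0], 1], [[0, 0, 0], [0, 0, 0], 1]]'

```text
time: 9.75
tool_pos: [478.7, 42.9, 70.0]
tcp_rot: [-179.9, 0.6, -175.3]
ft_force: [0.0, -0.2, -0.3]
finger_gap: -0.1
```

Request:
play_rows --deltas '[[[0.002, 0.001, 0.004], [0, 0.006, 0], 1], [[0, 0, 0.003], [0, 0, 0], 1], [[0, 0, 0.003], [0, 0, 0], 1], [[0, 0, 0.002], [0, 0, 0], 1], [[0, 0, 0.001], [0, 0, 0], 1]]'

```text
time: 10.38
tool_pos: [477.2, 43.9, 58.7]
tcp_rot: [-179.9, 0.3, -175.3]
ft_force: [-9.3, -0.5, 18.9]
finger_gap: 0.2
```

The button bottomed out at 58.7 mm with 19 N, so the full 6 mm was pressed. Releasing now.

Request:
play_rows --deltas '[[[0, 0, 0], [0, 0, 0], 1], [[0, 0, -0.008], [0, 0, 0], 1], [[0, 0, -0.03], [0, 0, 0], 1], [[0, 0, -0.06], [0, 0, 0], 1], [[0, 0, -0.06], [0, 0, 0], 1], [[0, 0.05, -0.03], [0, 0, 0], 1], [[0, 0.06, 0], [0, 0, 0], 1], [[0, 0.06, 0], [0, 0, 0], 1]]'

```text
time: 11.38
tool_pos: [463.4, 214.6, 255.8]
tcp_rot: [-180.0, 0.5, -175.8]
ft_force: [0.7, 0.3, 0.5]
finger_gap: -0.1
```

Request:
play_rows --deltas '[[[0, 0.05, 0], [0, 0, 0], 1], [[0, 0.04, 0], [0, 0, 0], 1], [[0, 0, 0], [0, 0, 0], 1], [[0, 0, 0], [0, 0, 0], 1]]'

```text
time: 11.88
tool_pos: [455.2, 311.1, 257.0]
tcp_rot: [180.0, 0.6, -175.5]
ft_force: [-0.3, -0.0, -0.1]
finger_gap: 0.2
```

Run:
```python
from h import *
import cv2
s=eyes.snapshot("scene")[:,:,::-1]
cv2.imwrite("pics/c6.png",cv2.resize(s[125:265,165:465],(800,373),interpolation=cv2.INTER_CUBIC))
move([0,0,0],180)
```

```text
t 11.925 tcp [455.3 311.  257. ] [ 179.95    0.61 -175.52] F [-0.8  0.4  0.2] shift mm [ 480.9 -274.7  251.7] rotvec rad [0.001 0.011 0.078]
```

View pics/c6.png

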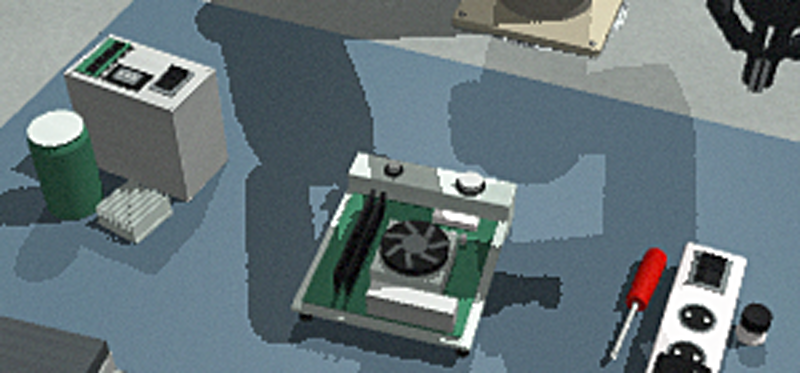

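The large button stands out again at (470,183), both rockers are still on, and no loose item has moved. Handing in.

```bash
python3 -c "
from bench import r
print(r.hand_in())"
```

```text
the job is handed in; nothing more can be done
None
```

I pressed the strip rocker, then the supply rocker, then the large power button with the shut fingertip, and handed the job in at about 12 s of the 53 s allowed.

- **Strip rocker:** the fingertip stopped at 46.9 mm with about 12 N, against the 47 mm given for "on". Later pictures show it flipped and staying on.
- **Supply rocker:** the fingertip stopped at 145.0 mm with about 10 N, against the 145 mm given for "on". Pictures after the press show it flipped and staying on.
- **Power button:** it was pressed to 58.7 mm with about 19 N, which is its full 6 mm travel, then released. The last picture shows it back out.
- **Rest of the bench:** the fingertip pressed about 90 mm away from the small button. The last picture showed the can, heat sink, memory, screwdriver and pot where they began, and the arm was clear of everything.

**Disagreement:** the two cameras differed by 4–7 mm on the supply rocker and the power button. I aimed at about the midpoint, and the stop heights fit the values given. I could not read the joint values directly, so the switch states rest on those heights and the pictures.

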